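# Clock the sander spindle and hold the stop collar's screw on its flat

## Task

First turn the sander's upright spindle with the fingers (feel for the flat on its side) until that flat faces the slotted guide bracket on the same machine. Then fetch the steel collar that has the set screw, lower it onto the spindle with its screw over the flat and pointing at the slot, all the way down onto the shoulder, and finish while still gripping it there, pulling it lightly away from the slot so that the screw's tip stays pressed on the flat for a colleague to tighten. Leave the other things on the bench alone.

Things in the scene. Friction and masses are not known exactly. Their poses are not given: they have to be found in the camera images.
- head: Fixed spindle head of a bench sander: grey block 180 mm (x) by 130 mm (y), its aluminium top 60 mm above the bench. Origin on the bench, straight under the spindle's axis (the block spans x -95 to +85 mm). Its +x points from the spindle to the slotted guide bracket; z is up.
- slot (a point): Middle of the open-topped slot (14 mm wide) in the aluminium guide bracket on the head, 72 mm from the spindle's axis along the head's +x and 91 mm above the bench. The bracket is 8 mm thick, 42 mm wide, its top 104 mm above the bench; nothing else stands on the head but the spindle.
- spindle: Upright steel spindle, turns about its z either way without stops, friction 0.06 N m, stays where left. Origin on the axis at the shoulder, 82 mm above the bench. Nose below: 31 mm diameter, 22 mm high. Shaft above: 20 mm diameter, 46 mm high, last 4 mm tapering. One flat along the whole shaft, 16.7 mm wide; +x is its outward normal. 15.5 mm across at the flat, 20 mm elsewhere.
- flat (a point): Middle of the spindle's flat, 5.5 mm from the axis, 23 mm above the shoulder. Fingers shut across the flat turn the shaft flush with the pad.
- collar: Loose steel collar, the one with the screw: ring of 44 mm outer and 24 mm bore diameter, 18 mm high, about 0.15 kg, flat on the bench. Origin at the centre of its underside, z along the bore; +x points from the centre outward along the set screw. Seated on the spindle its origin is at the spindle's origin, save for the sideways play.
- screw: Set screw fixed radially in the collar, 9 mm above its underside (same origin and axes as the collar). Dark round head, 12 mm diameter, stands 10 mm out of the collar; the 5 mm thick tip reaches inward to 7.5 mm from the centre, so the collar goes down the shaft only with the screw over the flat. With the collar centred the tip is 2 mm clear of the flat.
- screw_head (a point): Outer end of the set screw's head, 32 mm from the collar's centre along the collar's +x, 9 mm above its underside.
- spacer: Bystander: plain steel ring of the collar's size, without a screw; flat on the bench. Origin at the centre of its underside.
- bobbin: Bystander: upright brown sanding drum, 54 mm diameter, 98 mm high. Origin at the centre of its underside.
- offcut: Bystander: wooden block 110 x 50 x 35 mm. Origin at the centre of its underside.
- glue: Bystander: white bottle, 54 mm diameter, 140 mm high. Origin at the centre of its underside.
Mind the look-alikes: they are no part of the job. Leave any blue or orange look-alike of the collar alone.

How it is judged:
On the way, in this order (a step that is already met when the one before it is completed fails the run):
1. the fingers hold the spindle turned so that its flat faces the slot, the collar not yet brought (angle between the x axis of spindle and the x axis of head, either way round below 0.2 rad and x of flat in the frame of head above 0 m and contact force between the fingers and spindle above 1 N and horizontal distance between collar and spindle above 0.08 m), for 0.2 s.
2. the collar is lifted in the fingers (height (world z) of collar above 0.04 m and contact force between the fingers and collar above 1 N), for 0.1 s.
At the end, for the whole second after the job is handed in: The flat and the screw both face the slot within 0.2 rad; the collar sits on the shoulder (height within 3 mm, upright within 0.1 rad), the screw tip pressed on the flat with over 1 N, the fingers still gripping the collar with over 3 N, at rest through the last second (angle between the x axis of each of spindle, collar and the x axis of head, either way round below 0.2 rad and x of each of flat, screw_head in the frame of head above 0 m and z of collar in the frame of spindle between -0.003 and 0.003 m and horizontal distance between collar and spindle below 0.007 m and angle between the x axis of collar and the x axis of spindle, either way round below 0.2 rad and angle between the z axis of collar and the z axis of head, either way round below 0.1 rad and contact force between screw and spindle above 1 N and contact force between the fingers and collar above 3 N and linear speed of collar below 0.02 m/s); the arm keeps its last pose, push and grip.
It fails at once if the spacer is moved more than 30 mm (distance of spacer from where it was at the start of the episode above 0.03 m).
It fails at once if the bobbin is moved more than 30 mm (distance of bobbin from where it was at the start of the episode above 0.03 m).
It fails at once if the offcut is moved more than 30 mm (distance of offcut from where it was at the start of the episode above 0.03 m).
It fails at once if the glue is moved more than 30 mm (distance of glue from where it was at the start of the episode above 0.03 m).
It also fails if it takes over 61 s, if anything falls off the work surface, if the arm or the gripper's body presses on something with over 40 N, if the wrist force passes 120 N, or if a joint passes its speed limit or range.

## Robot

A 6-joint arm with a two-finger parallel gripper is mounted at the origin on the work surface. World frame = base frame: x ahead of the robot, y to its left, z up, the work surface at z = 0. Lengths are in m, angles in rad, forces in N, time in s.
With the tool pointing down it reaches from about 0.425 to 0.925 m from the base axis. Payload 12.5 kg.
Tool frame: the origin (TCP) lies at the very end of the fingers, on their centre line; the grasp point (between the pads) lies 19 mm behind it; z points along the fingers, y is the direction in which the jaws open and shut (so a half turn about z gives the same grasp; the last joint's range is limited). The gripper opens to 85 mm and grips with 20 to 120 N. Pads are 22 mm wide; open, the fingers measure 114 mm over their backs; the gripper's body (76 mm by 85 mm) begins 54 mm behind the grasp point. The pads swing forward as they close: fully open they stand 13 mm farther back than shut.
Start: joints at [-1.336, 0.491, 1.559, -0, 1.092, -0.106], TCP at [0.209, -0.589, 0.231] pointing down, gripper open.
Joint ranges: [-3.1, 3.1], [-0.84, 2.19], [0.05, 2.79], [-1.13, 4.28], [0.06, 2.93], [-2.69, 2.69]. Speed limits (rad/s): [2.22, 2.22, 2.79, 3.14, 3.14, 3.14].

## Interface

Orientations are given as a rotation vector (axis times angle).
In Python, from cell import env gives the robot as it stands. The module is installed in compiled form; this text tells all that it offers.
- The arm moves only by the shell command python3 -m jog 'ROWS'. ROWS is JSON, a list that holds one entry, the list of rows, each a list of 7 numbers: the closure, from 0 (fully open) to 1 (shut), then the shift along the tool's x, y, z in mm, then the turn, a rotation vector about the tool's x, y, z in rad. A call has 1 to 12 rows; each row shifts and turns the commanded pose from where the row before left it, along the tool's axes as they then stand; what a row does not reach is not made up. A row lasts 1/10 s, in which the tool goes at most 50 mm and 8.59 degrees, less where a joint would pass 70% of its speed; a pose out of reach is approached as far as the arm can. A call is refused whole if a number of a shift passes 50 or a number of a turn 0.15, either way. A call with a gripper value outside its range is refused whole. The fingers move at their own pace and stop on an object; the grip force is fixed at half the most. Time passes only in rows, so rows that do not move let the fingers close. It gives the time, the measured TCP pose, the force and the opening at its end, in the units of the state.
- env.observe(): the state, without advancing time (a new reading comes with each control period).
- env.read_camera(name): name is "scene" or "top" or "wrist"; returns the picture (480x640x3 uint8, red, green, blue); there is no depth.
- env.calibration(name): a dict with "fov_y" (degrees; the focal length in pixels is half the picture's height over the tangent of half this angle, whatever the lens; pixels are square), "cx", "cy" (the principal point, pixels), "k1" (the pictures are not rectified: a ray, as slopes to the right and down, at radius r is drawn at 1 + k1 r^2 times it, then the intrinsics apply), "view" (4x4, takes a point from world to camera coordinates); the wrist camera has in their place "hand_eye" (4x4, takes a point from camera to tool coordinates, whose origin is the TCP and whose axes are the flange's). Camera axes: x right, y down, z forward; pixel columns grow to the right and rows downward; lengths in m; the calibration is good to about 2 mm. A picture is of the moment at which its call begins: read the wrist's pose just before it. calibration takes no time and is no camera call.
- env.sign_off(): hands the job in, once; it reports no verdict.
Trained networks look in the newest picture that a camera, given by its name, has taken for a name from the list of things; names that differ only in an ending like _2 or _b are one class to them, and where a whole thing is asked for, a point or a joint stands for the part that bears it (a point fixed in the world has none). Each returns a list of dicts, best first, with "score" (0 to 1); they miss things now and then, are a little off and sometimes report something else, mostly with a low value. They report only what shows in the picture. A call takes as long as a camera call. They do not tell look-alikes from the thing itself.
- env.search_frame(query, camera): "location" ([column, row] in pixels, amid what is visible of it).
- env.outline_of(query, camera): "mask" (480x640 bool, what is visible of it) and "location" ([column, row] in pixels, amid what is visible of it).
- env.place_of(query, camera): "location" ([column, row] in pixels: a listed point, or the origin of a listed thing).
The state is a dict: "clock": time; "joints": joint angles; "joint_vel": joint speeds; "effort": joint torques, N m; "position": TCP position; "tool_rot": TCP orientation; "wrist_force": force on the tool from outside, world axes, zero at the start; "moment": the same for the moment, N m; "width": opening from 0.0 (shut) to 1.0 (fully open).
Only numpy, scipy, OpenCV 4.12 (cv2) and the standard library are available. Lean on these libraries where they do the work, as an engineer would, in place of code of your own. Each camera call takes 0.05 s, during which the arm holds its last target.

## Working session

There is one attempt and no reset: what is moved stays moved. The work goes in short steps, Python scripts to look and compute and a shell command to move; the robot and the scene stay as the last step left them, time stands still between calls to the robot, and variables do not carry over. Pictures are saved under pics/ and viewed, and the job is handed in when it is done.

```bash
ls; mkdir -p pics
python3 - <<'E'
from cell import env
import cv2
s=env.observe();print({k:(v if not hasattr(v,'tolist') else v.tolist()) for k,v in s.items()})
for c in("scene","top","wrist"):
    im=env.read_camera(c); cv2.imwrite(f"pics/{c}0.png",im[:,:,::-1]); print(c,env.calibration(c))
    for q in("head","slot","spindle","flat","collar","screw","screw_head","spacer","bobbin","offcut","glue"):
        try: print(c,q,[(r['location'],round(r['score'],2)) for r in env.place_of(q,c)][:4])
        except Exception as e: print(q,e)
E
```

```text
pics
{'clock': 0.0, 'joints': [-1.335603298145421, 0.49154825278977743, 1.5594529585025525, -3.3995917317639806e-05, 1.0916677452255923, -0.10565105868856237], 'joint_vel': [-0.001120826921834594, 0.0019354233993309348, 0.0009278826704389863, -0.0004098709650629863, -8.392350349370101e-05, 0.0011736088094756714], 'effort': [0.0015693222303525545, -61.84498071670532, -26.159709692001343, 1.0127438088147755e-05, 0.004088184650754556, 1.8463167634763522e-05], 'position': [0.20885914638245223, -0.5888358076771664, 0.23073354699841686], 'tool_rot': [-3.0950205255752774, -0.5326512061163607, 0.0001566502211152043], 'wrist_force': [0.20158717988906383, 0.29055534136634853, -0.1726564541385427], 'moment': [0.0021356525291757016, 0.047476724504821884, 0.006808022468601923], 'width': 1.0006485117649917}
scene {'fov_y': 50.50195834208472, 'cx': 313.9396246669195, 'cy': 229.5260580274606, 'k1': 0.020723240886660162, 'view': array([[-0.31406436,  0.94937133,  0.00759309,  0.11414462],
       [ 0.57206184,  0.19561624, -0.79654224, -0.23061305],
       [-0.75769969, -0.24582182, -0.6045352 ,  1.59
[... 1751 characters left out ...]
.88)]
top glue [([482.3, 164.1], 0.81)]
wrist {'fov_y': 58.05396162481772, 'cx': 317.77194971806625, 'cy': 240.8064074938981, 'k1': -0.03243298527271179, 'hand_eye': array([[-3.83268034e-04, -9.64402377e-01, -2.64438854e-01,
         6.58037310e-02],
       [ 9.99999662e-01, -5.61927636e-04,  5.99974026e-04,
         1.57493809e-04],
       [-7.27211877e-04, -2.64438535e-01,  9.64402267e-01,
        -1.41513812e-01],
       [ 0.00000000e+00,  0.00000000e+00,  0.00000000e+00,
         1.00000000e+00]])}
wrist head []
wrist slot []
wrist spindle []
wrist flat []
wrist collar []
wrist screw []
wrist screw_head []
wrist spacer []
wrist bobbin []
wrist offcut [([123.8, 14.0], 0.78)]
wrist glue []
```

View images.

View pics/scene0.png

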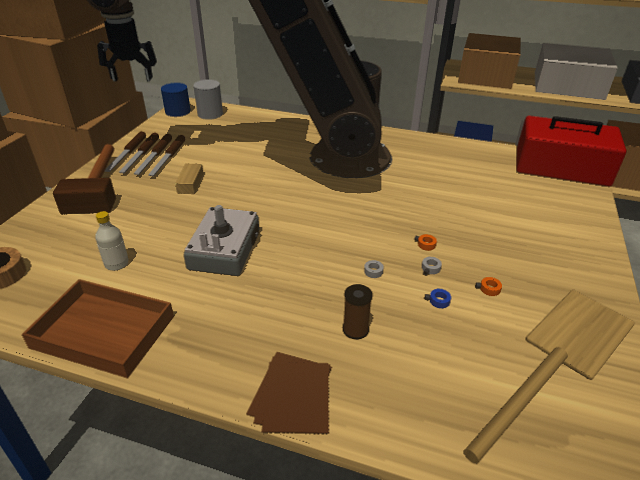

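View pics/top0.png

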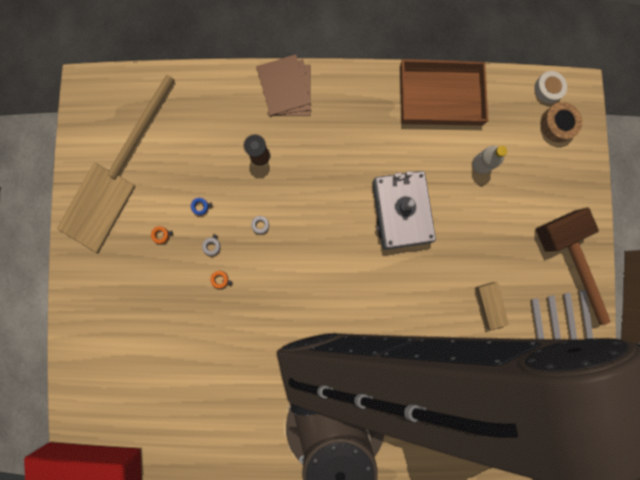

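Run:
```python
import cv2,numpy as np
t=cv2.imread("pics/top0.png");s=cv2.imread("pics/scene0.png")
a=cv2.resize(t[180:300,130:290],None,fx=2.5,fy=2.5,interpolation=cv2.INTER_CUBIC)
b=cv2.resize(t[140:260,330:490],None,fx=2.5,fy=2.5,interpolation=cv2.INTER_CUBIC)
c=cv2.resize(s[220:340,350:510],None,fx=2.5,fy=2.5,interpolation=cv2.INTER_CUBIC)
d=cv2.resize(s[170:290,150:310],None,fx=2.5,fy=2.5,interpolation=cv2.INTER_CUBIC)
cv2.imwrite("pics/crop0.png",np.vstack([np.hstack([a,b]),np.hstack([c,d])]))
```

```text
(no output)
```

View pics/crop0.png

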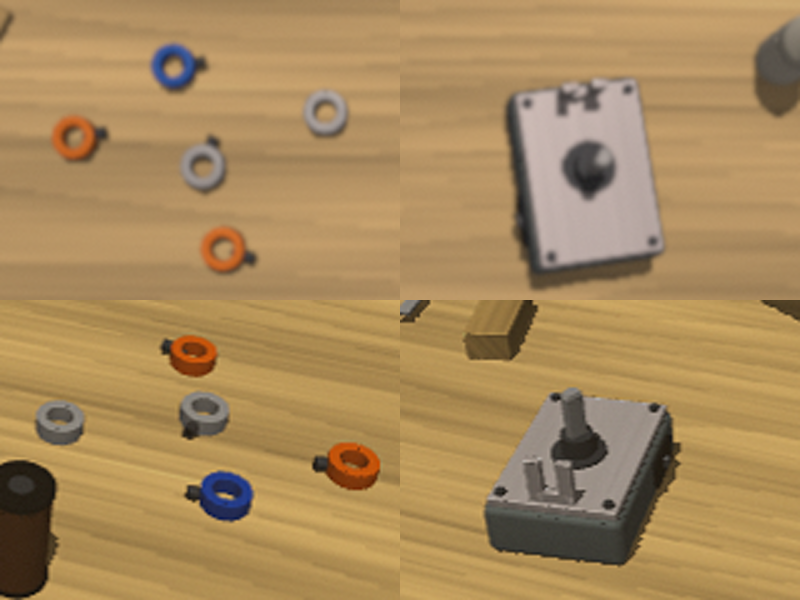

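```bash
cat > h.py <<'E'
import numpy as np,cv2
from cell import env
from scipy.spatial.transform import Rotation as R
def ray(c,px,s=None):
    k=env.calibration(c); f=240/np.tan(np.radians(k['fov_y']/2))
    d=np.array([(px[0]-k['cx'])/f,(px[1]-k['cy'])/f]); u=d.copy()
    for _ in range(20): u=d/(1+k['k1']*(u@u))
    v=np.array([u[0],u[1],1.])
    if 'view' in k:
        M=np.linalg.inv(k['view'])
    else:
        T=np.eye(4);T[:3,:3]=R.from_rotvec(s['tool_rot']).as_matrix();T[:3,3]=s['position'];M=T@k['hand_eye']
    return M[:3,3],M[:3,:3]@v
def at(c,px,z,s=None):
    o,d=ray(c,px,s); return o+d*(z-o[2])/d[2]
def proj(c,p,s=None):
    k=env.calibration(c); f=240/np.tan(np.radians(k['fov_y']/2))
    if 'view' in k: V=np.array(k['view'])
    else:
        T=np.eye(4);T[:3,:3]=R.from_rotvec(s['tool_rot']).as_matrix();T[:3,3]=s['position'];V=np.linalg.inv(T@k['hand_eye'])
    q=V[:3,:3]@np.asarray(p)+V[:3,3];u=q[:2]/q[2];u=u*(1+k['k1']*(u@u))
    return u*f+[k['cx'],k['cy']]
def tri(ps):
    A=0;b=0
    for o,d in ps:
        d=d/np.linalg.norm(d);P=np.eye(3)-np.outer(d,d);A=A+P;b=b+P@o
    return np.linalg.solve(A,b)
E
python3 - <<'E'
from h import *
B=[(330+x/2.5,140+y/2.5) for x,y in [(527,104),(628,90),(653,241),(551,257)]]
P=[at('top',b,.06)[:2] for b in B];print(np.round(P,4))
P=np.array(P);c=P.mean(0);x=(P[0]+P[1]-P[2]-P[3])/2
yaw=np.arctan2(x[1],x[0]);y2=(P[0]+P[3]-P[1]-P[2])/2;print('c',c,yaw,np.arctan2(y2[1],y2[0])-np.pi/2,np.linalg.norm(x),np.linalg.norm(y2))
for z,n,t,s in [(.091,'slot',(400.2,172.6),(208.5,241.8)),(.082,'spindle',(407,208.1),(218.8,226.1)),(0,'head',(401,208.6),(223.9,250)),(.105,'flat',(405.7,202.2),(221.2,214.3))]:
    print(n,at('top',t,z),at('scene',s,z),tri([ray('top',t),ray('scene',s)]))
for n,t,s,z in [('collar',(207.6,244.4),(432.1,269.1),0),('head',(214.5,236),(426,273),.009),('spacer',(260.1,226.5),(372.1,270.4),0)]:
    print(n,at('top',t,z),at('scene',s,z))
E
```

```text
[[ 0.6076 -0.514 ]
 [ 0.6243 -0.6252]
 [ 0.4705 -0.645 ]
 [ 0.4544 -0.5332]]
c [ 0.53919012 -0.57936112] 0.12653331559654885 0.1457946931511418 0.154741683341724 0.11271783179792412
slot [ 0.61844958 -0.15158569  0.091     ] [ 0.62827245 -0.15258468  0.091     ] [ 0.6207931  -0.15489784  0.08430921]
spindle [ 0.53520798 -0.16821156  0.082     ] [ 0.55965663 -0.16369707  0.082     ] [ 0.53848659 -0.1739107   0.06408895]
head [ 0.54480638 -0.16885554  0.        ] [ 0.54582564 -0.16673042  0.        ] [ 0.54466525 -0.16831412 -0.00117903]
flat [ 0.54589187 -0.1608555   0.105     ] [ 0.5445337  -0.16261758  0.105     ] [ 0.54593608 -0.16116231  0.10617026]
collar [0.45261605 0.32140956 0.        ] [0.45401087 0.31579369 0.        ]
head [0.47330012 0.30205841 0.009     ] [0.48237409 0.30476027 0.009     ]
spacer [0.49820194 0.18858496 0.        ] [0.50290831 0.18631729 0.        ]
```

Run:
```python
from h import *
B=[(330+(x-400)/2.5,140+y/2.5) for x,y in [(527,104),(628,90),(653,241),(551,257)]]
P=np.array([at('top',b,.06)[:2] for b in B]);c=P.mean(0);x=(P[0]+P[1]-P[2]-P[3])/2
yaw=np.arctan2(x[1],x[0]);y2=(P[0]+P[3]-P[1]-P[2])/2;print('c',c,yaw,np.arctan2(y2[1],y2[0])-np.pi/2,np.linalg.norm(x),np.linalg.norm(y2))
print('axis',c+.005*np.array([np.cos(yaw),np.sin(yaw)]))
# collar ring center from crop (203,167), screw (213,142)
print(at('top',(130+203/2.5,180+167/2.5),.018),at('top',(130+214/2.5,180+141/2.5),.012))
print(at('scene',(350+205/2.5,220+(411-300)/2.5),.018),at('scene',(350+189/2.5,220+(434-300)/2.5),.009))
s=env.observe();print(R.from_rotvec(s['tool_rot']).as_matrix().round(3),s['clock'])
```

```text
c [ 0.53591407 -0.17006343] 0.14654479599494433 0.15111363146837187 0.14949365211723092 0.10044844928862696
axis [ 0.54086048 -0.16933333]
[0.44574081 0.30778174 0.018     ] [0.47209154 0.2985604  0.012     ]
[0.45923077 0.3136502  0.018     ] [0.48468015 0.3042044  0.009     ]
[[ 0.942  0.334  0.   ]
 [ 0.334 -0.942 -0.   ]
 [-0.     0.    -1.   ]] 1.8
```

```bash
python3 -m jog '[[[0,41.4,-25.9,0,0,0,0],[0,41.4,-25.9,0,0,0,0],[0,41.4,-25.9,0,0,0,0],[0,41.4,-25.9,0,0,0,0],[0,41.4,-25.9,0,0,0,0],[0,41.4,-25.9,0,0,0,0],[0,41.4,-25.9,0,0,0,0],[0,41.4,-25.9,0,0,0,0],[0,41.4,-25.9,0,0,0,0],[0,41.4,-25.9,0,0,0,0],[0,41.4,-25.9,0,0,0,0],[0,0,0,0,0,0,-0.14]]]'; python3 -m jog '[[[0,0,0,0,0,0,-0.14],[0,0,0,0,0,0,-0.14],[0,0,0,0,0,0,-0.14],[0,0,0,0,0,0,-0.14],[0,0,0,0,0,0,-0.14],[0,0,0,0,0,0,-0.14],[0,0,0,0,0,0,-0.14],[0,0,0,0,0,0,-0.14],[0,0,0,0,0,0,0]]]'
python3 - <<'E'
from h import *
s=env.observe();im=env.read_camera('wrist');cv2.imwrite('pics/w1.png',im[:,:,::-1])
print(s['position'],R.from_rotvec(s['tool_rot']).as_matrix().round(3).tolist(),s['joints'],s['clock'])
for q in('spindle','flat','slot','head'): print(q,[(r['location'],round(r['score'],2)) for r in env.place_of(q,'wrist')][:3])
E
```

```text
clock: 3.0
position: [0.5455, -0.1642, 0.2313]
tool_rot: [-3.05, -0.752, -0.002]
wrist_force: [-1.1, -0.8, -0.8]
width: 1.002
clock: 3.9
position: [0.5429, -0.1683, 0.2314]
tool_rot: [2.185, 2.257, 0.0]
wrist_force: [0.4, 0.4, 0.7]
width: 0.998
[ 0.54292761 -0.1683123   0.23135162] [[-0.032, 0.999, 0.0], [0.999, 0.032, -0.0], [-0.0, 0.0, -1.0]] [-4.16782886e-01  4.10429015e-01  1.70017767e+00 -7.16786480e-05
  1.03080462e+00 -4.48881287e-01] 3.9
spindle [([321.8, 221.1], 0.59)]
flat [([322.0, 223.6], 0.79)]
slot [([427.7, 208.7], 0.97), ([434.3, 409.4], 0.66)]
head [([318.8, 199.8], 0.71)]
```

View pics/w1.png

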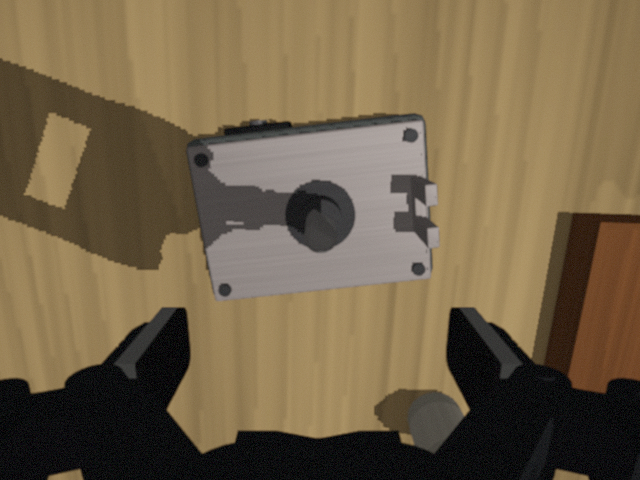

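```bash
cat > z.py <<'E'
import cv2,sys
f,x0,y0,x1,y1,o=sys.argv[1:];im=cv2.imread(f)[int(y0):int(y1),int(x0):int(x1)]
im=cv2.convertScaleAbs(im,alpha=1.6,beta=20)
k=min(800/im.shape[1],600/im.shape[0]);cv2.imwrite(o,cv2.resize(im,None,fx=k,fy=k,interpolation=cv2.INTER_CUBIC))
E
python3 z.py pics/w1.png 270 160 370 260 pics/w1z.png
python3 - <<'E'
from h import *
s=env.observe()
B=[(410,135),(418,269),(225,290),(201.5,160)]
P=np.array([at('wrist',b,.06,s)[:2] for b in B]);c=P.mean(0);x=(P[0]+P[1]-P[2]-P[3])/2;y=(P[0]+P[3]-P[1]-P[2])/2
yaw=np.arctan2(x[1],x[0]);print(P.round(4).tolist(),c,yaw,np.arctan2(y[1],y[0])-np.pi/2,np.linalg.norm(x),np.linalg.norm(y))
a=c+.005*np.array([np.cos(yaw),np.sin(yaw)]);print('axis',a)
print('slot',at('wrist',(427.7,208.7),.091,s), 'sp',at('wrist',(321.8,221.1),.082,s),'fl',at('wrist',(322,223.6),.105,s))
print(proj('wrist',[*a,.128],s),proj('wrist',[*a,.082],s))
E
```

```text
[[0.6054, -0.1089], [0.6198, -0.2083], [0.4716, -0.2295], [0.4577, -0.1303]] [ 0.53864973 -0.16922671] 0.14301778590297345 0.14163000017284677 0.14948235273425428 0.10033028218546013
axis [ 0.54359868 -0.16851405]
slot [ 0.61462955 -0.15538497  0.091     ] sp [ 0.54474279 -0.16778154  0.082     ] fl [ 0.54454862 -0.16419759  0.105     ]
[320.54705973 239.62254542] [320.10937165 222.09317779]
```

View pics/w1z.png

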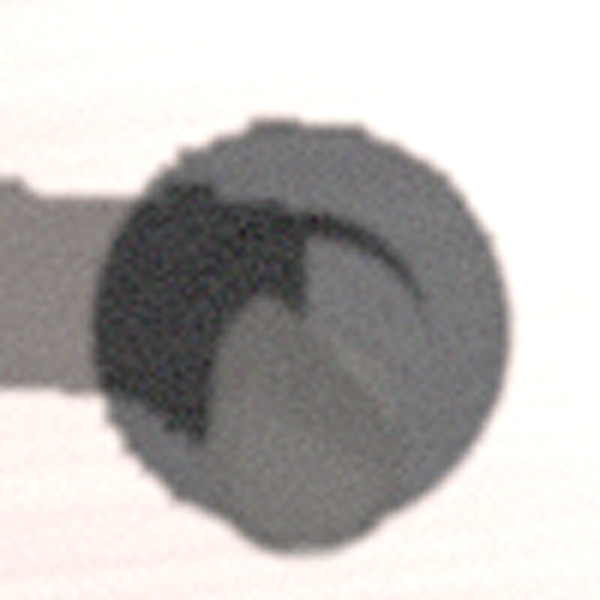

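```bash
python3 -m jog '[[[0,0,0,0,0,0,-0.145],[0,0,0,0,0,0,-0.145],[0,0,0,0,0,0,-0.145],[0,0,0,0,0,0,-0.145],[0,0,0,0,0,0,-0.145],[0,0,0,0,0,0,-0.145],[0,0,0,0,0,0,0]]]'
python3 - <<'E'
from h import *
s=env.observe();im=env.read_camera('wrist');cv2.imwrite('pics/w2.png',im[:,:,::-1])
M=R.from_rotvec(s['tool_rot']).as_matrix();print(s['position'],np.arctan2(M[1,0],M[0,0]),s['clock'])
print('d tool',M.T@(np.array([.5436,-.1685,.094])-s['position'])*1000)
E
python3 z.py pics/w2.png 220 140 420 290 pics/w2z.png
```

```text
clock: 4.85
position: [0.5429, -0.1683, 0.2313]
tool_rot: [1.033, 2.967, -0.0]
wrist_force: [-0.3, 0.3, 0.1]
width: 1.002
[ 0.54289639 -0.16834724  0.23129406] 2.4714676333903336 4.85
d tool [ -0.6380042    0.32565892 137.2940829 ]
```

View pics/w2z.png

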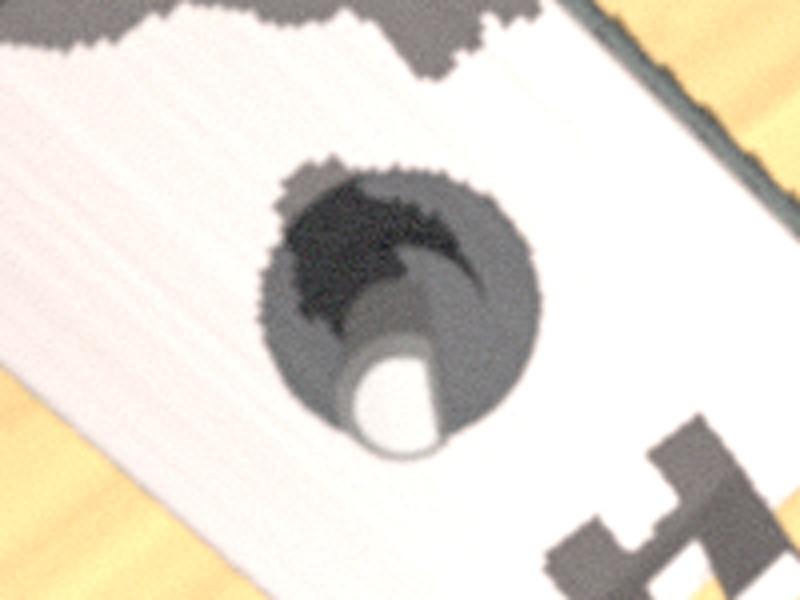

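The zoom shows the shaft top at (320,240) with its flat facing image right, which is tool +y. The jaws are therefore already square to the flat, so I'll descend and close.

```bash
python3 -m jog '[[[0,-0.6,0.3,35,0,0,0],[0,0,0,35,0,0,0],[0,0,0,35,0,0,0],[0,0,0,20,0,0,0],[0,0,0,12,0,0,0],[1,0,0,0,0,0,0],[1,0,0,0,0,0,0],[1,0,0,0,0,0,0],[1,0,0,0,0,0,0],[1,0,0,0,0,0,0],[1,0,0,0,0,0,0],[1,0,0,0,0,0,0]]]'
```

```text
clock: 6.1
position: [0.5435, -0.169, 0.0953]
tool_rot: [1.034, 2.966, -0.001]
wrist_force: [-3.4, -3.7, 6.3]
width: 0.177
```

```bash
python3 -m jog '[[[1,0,0,0,0,0,0.126],[1,0,0,0,0,0,0.126],[1,0,0,0,0,0,0.126],[1,0,0,0,0,0,0.126],[1,0,0,0,0,0,0.126],[1,0,0,0,0,0,0.127],[1,0,0,0,0,0,0],[1,0,0,0,0,0,0],[1,0,0,0,0,0,0],[1,0,0,0,0,0,0]]]'
python3 - <<'E'
from h import *
s=env.observe();im=env.read_camera('wrist');cv2.imwrite('pics/w3.png',im[:,:,::-1])
M=R.from_rotvec(s['tool_rot']).as_matrix();print(s['position'],np.arctan2(M[1,0],M[0,0])-np.pi/2,s['wrist_force'],s['moment'],s['width'])
E
```

```text
clock: 7.1
position: [0.5428, -0.1679, 0.0953]
tool_rot: [-2.057, -2.373, 0.0]
wrist_force: [-7.2, 4.7, 11.1]
width: 0.178
[ 0.54275612 -0.16792894  0.09526808] 0.1427582335910771 [-7.18993123  4.66330124 11.05201225] [ 0.5873293   1.03444834 -0.03897994] 0.17753275439670282
```

View pics/w3.png

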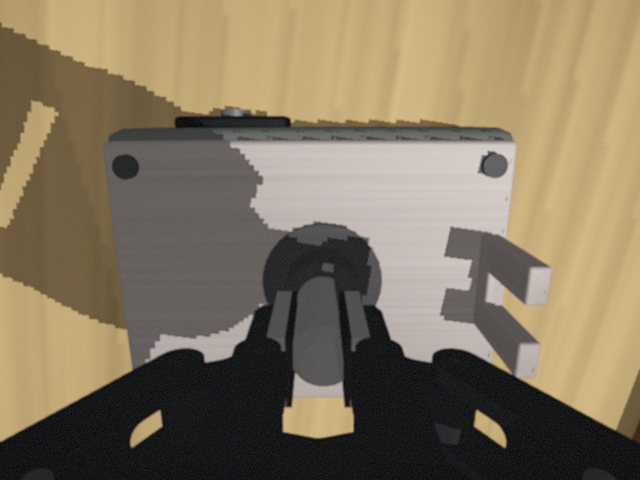

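```bash
python3 -m jog '[[[0.4,0,0,0,0,0,0],[0.4,0,0,0,0,0,0],[0.4,0,0,0,0,0,0],[0.4,0,0,0,0,0,0],[0.4,0,0,-30,0,0,0],[0.4,0,0,-40,0,0,0],[0.4,0,0,-45,0,0,0],[0.4,0,0,-20,0,0,0],[0.3,0,0,0,0,0,0]]]'
python3 - <<'E'
from h import *
s=env.observe();im=env.read_camera('wrist');cv2.imwrite('pics/w4.png',im[:,:,::-1])
M=R.from_rotvec(s['tool_rot']).as_matrix();print(s['position'],np.arctan2(M[1,0],M[0,0])-np.pi/2,s['width'],s['tool_rot'].tolist())
for q in('spindle','flat'): print(q,[(r['location'],round(r['score'],2)) for r in env.place_of(q,'wrist')][:3])
for p in ([.5450,-.1674,.128],[.5436,-.1685,.128]): print(proj('wrist',p,s))
E
python3 z.py pics/w4.png 220 140 420 290 pics/w4z.png
```

```text
clock: 8.05
position: [0.5445, -0.1689, 0.2324]
tool_rot: [2.054, 2.37, 0.003]
wrist_force: [-0.1, -0.1, 0.3]
width: 0.694
[ 0.54451049 -0.16886564  0.23237276] 0.1429611084739031 0.6939661263490579 [2.0535775381847654, 2.3703585441877757, 0.0025140937728412856]
spindle [([316.8, 223.2], 0.55), ([316.6, 198.6], 0.52)]
flat [([326.2, 224.7], 0.86)]
[319.83066006 236.2217957 ]
[317.20825989 237.68629784]
```

View pics/w4z.png

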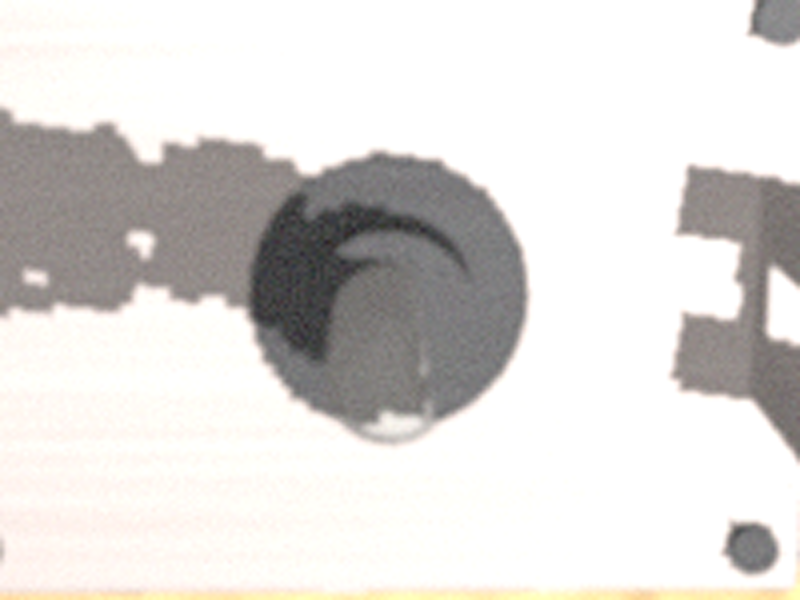

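```bash
python3 -m jog '[[[0.3,0,0,0,0,0,-0.135],[0.3,0,0,0,0,0,-0.135],[0.3,0,0,0,0,0,-0.135],[0.3,0,0,0,0,0,-0.135],[0.3,0,0,0,0,0,-0.135],[0.3,0,0,0,0,0,-0.135],[0.3,0,0,0,0,0,-0.135],[0.3,0,0,0,0,0,-0.135]]]'
python3 -m jog '[[[0.3,25.2,42,0,0,0,0],[0.3,25.2,42,0,0,0,0],[0.3,25.2,42,0,0,0,0],[0.3,25.2,42,0,0,0,0],[0.3,25.2,42,0,0,0,0],[0.3,25.2,42,0,0,0,0],[0.3,25.2,42,0,0,0,0],[0.3,25.2,42,0,0,0,0],[0.3,25.2,42,0,0,0,0],[0.3,25.2,42,0,0,0,0],[0.3,0,0,0,0,0,0],[0.3,0,0,0,0,0,0]]]'
python3 - <<'E'
from h import *
s=env.observe();im=env.read_camera('wrist');cv2.imwrite('pics/w5.png',im[:,:,::-1])
M=R.from_rotvec(s['tool_rot']).as_matrix();print(s['position'],np.arctan2(M[1,0],M[0,0]),s['width'])
for q,z in(('collar',0),('screw_head',.009)): print(q,[(r['location'],round(r['score'],2),at('wrist',r['location'],z,s).round(4).tolist()) for r in env.place_of(q,'wrist')][:4])
E
```

```text
clock: 9.0
position: [0.5431, -0.1683, 0.2274]
tool_rot: [-0.535, -3.093, -0.001]
wrist_force: [-0.1, 0.3, 0.3]
width: 0.703
clock: 10.2
position: [0.449, 0.3128, 0.2276]
tool_rot: [-0.539, -3.093, 0.003]
wrist_force: [-0.5, 0.2, -0.0]
width: 0.701
[0.44895086 0.31281373 0.22761985] 2.796200858925934 0.7011355709929354
collar [([317.0, 207.6], 0.93, [0.4516, 0.3095, 0.0]), ([388.5, 297.0], 0.8, [0.5522, 0.343, 0.0]), ([473.9, 179.8], 0.64, [0.4741, 0.444, 0.0]), ([258.0, 117.3], 0.63, [0.364, 0.2894, 0.0])]
screw_head [([219.9, 121.5], 0.79, [0.357, 0.2604, 0.009]), ([441.4, 204.6], 0.7, [0.4831, 0.4101, 0.009]), ([320.5, 238.9], 0.66, [0.4767, 0.3037, 0.009]), ([317.6, 206.0], 0.63, [0.4488, 0.3111, 0.009])]
```

View pics/w5.png

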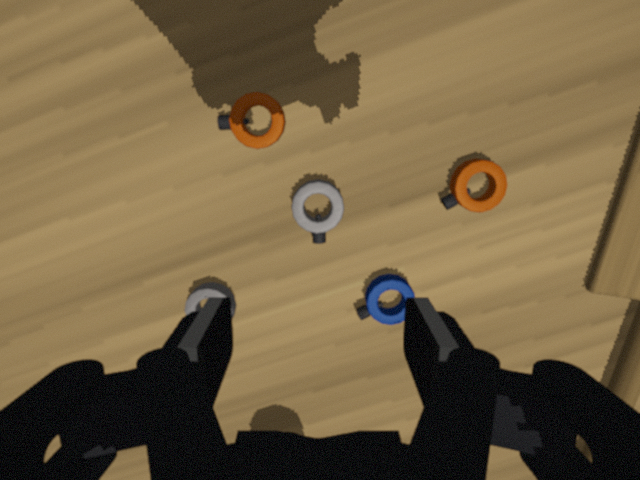

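```bash
python3 z.py pics/w5.png 270 165 370 240 pics/w5z.png
python3 - <<'E'
from h import *
s=env.observe()
im=cv2.imread('pics/w5.png');hsv=cv2.cvtColor(im,cv2.COLOR_BGR2HSV)
m=((hsv[:,:,1]<50)&(hsv[:,:,2]>70)).astype(np.uint8);m2=np.zeros_like(m);m2[170:240,285:355]=m[170:240,285:355]
c,_=cv2.findContours(m2,cv2.RETR_EXTERNAL,cv2.CHAIN_APPROX_NONE);c=max(c,key=cv2.contourArea)
# top outline: centre via ellipse fit
e=cv2.fitEllipse(c);print(e);p=at('wrist',e[0],.015,s);print(p)
for q in((318.8,240),(318.8,235)): print(at('wrist',q,.012,s))
M=R.from_rotvec(s['tool_rot']).as_matrix()
d=at('wrist',(318.8,238),.013,s)-p;print('screw yaw',np.arctan2(d[1],d[0]),'tool d',M.T@(p-s['position'])*1000)
E
```

```text
((317.36895751953125, 206.71490478515625), (50.7561149597168, 51.57447052001953), 163.30413818359375)
[0.44976641 0.30949271 0.015     ]
[0.4779668  0.30050487 0.012     ]
[0.47380067 0.30202051 0.012     ]
screw yaw -0.3055658797975457 tool d [ -0.49334285  -1.35802729 213.60043238]
```

View pics/w5z.png

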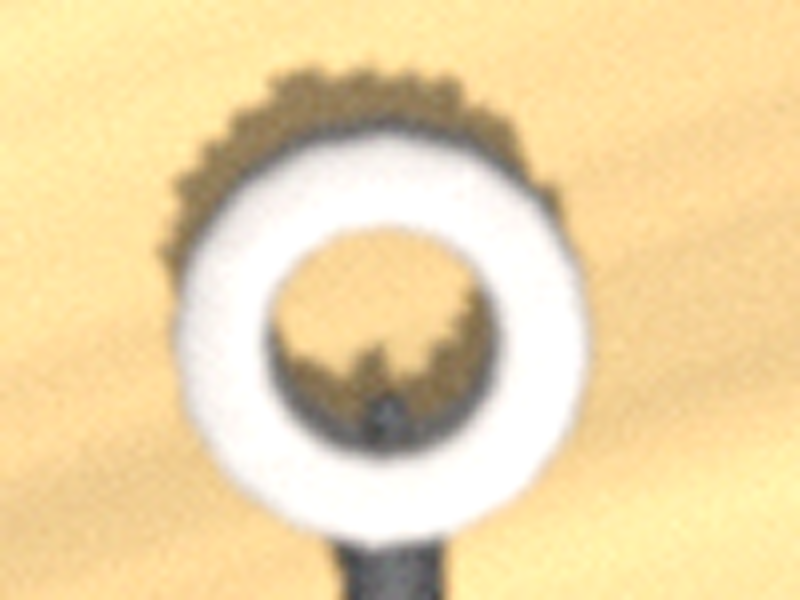

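Candidates are grey with screw (317,207), plain grey (210,303), blue (388,298) and orange (257,120) and (478,186). The one that fits is (317,207): it is bare steel, and the crop shows the dark screw head below it and the tip inside its bore. The plain grey one is the spacer.

```bash
python3 -m jog '[[[0.3,0,-0.5,45,0,0,-0.04],[0.3,0,0,45,0,0,0],[0.3,0,0,45,0,0,0],[0.3,0,0,45,0,0,0],[0.3,0,0,25,0,0,0],[0.3,0,0,15,0,0,0],[0.3,0,0,5,0,0,0],[0.3,0,0,0,0,0,0]]]'
python3 -m jog '[[[1,0,0,0,0,0,0],[1,0,0,0,0,0,0],[1,0,0,0,0,0,0],[1,0,0,0,0,0,0],[1,0,0,0,0,0,0],[1,0,0,0,0,0,0]]]'
python3 - <<'E'
from h import *
s=env.observe();im=env.read_camera('wrist');cv2.imwrite('pics/w6.png',im[:,:,::-1])
M=R.from_rotvec(s['tool_rot']).as_matrix();print(s['position'],np.arctan2(M[1,0],M[0,0]),s['width'])
E
```

```text
clock: 11.15
position: [0.4499, 0.3108, 0.004]
tool_rot: [-0.484, -3.103, 0.001]
wrist_force: [0.0, -0.3, 0.4]
width: 0.7
clock: 11.75
position: [0.4502, 0.3117, 0.0056]
tool_rot: [0.481, 3.103, 0.001]
wrist_force: [0.8, -4.4, 7.2]
width: 0.479
[0.45022665 0.31169466 0.00560189] 2.833734856026914 0.4794385120604536
```

View pics/w6.png

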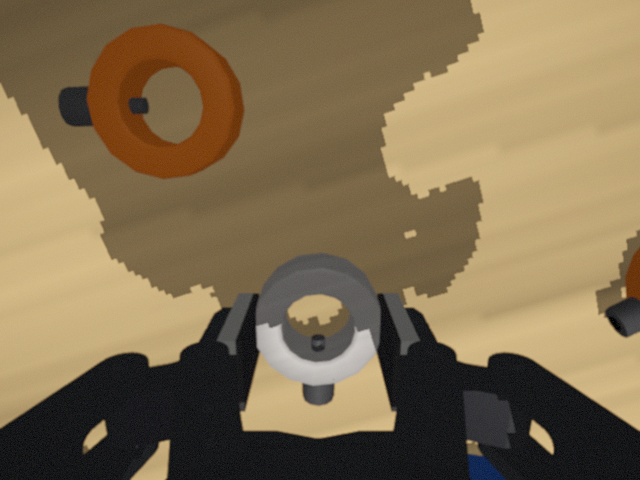

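```bash
python3 -m jog '[[[1,0,0,-10,0,0,0],[1,0,0,-30,0,0,0],[1,0,0,-40,0,0,0],[1,0,0,-40,0,0,0],[1,0,0,-40,0,0,0],[1,0,0,-40,0,0,0],[1,0,0,0,0,0,-0.113],[1,0,0,0,0,0,-0.113],[1,0,0,0,0,0,-0.113],[1,0,0,0,0,0,-0.112],[1,0,0,0,0,0,0]]]'
python3 - <<'E'
from h import *
s=env.observe();im=env.read_camera('wrist');cv2.imwrite('pics/w7.png',im[:,:,::-1])
M=R.from_rotvec(s['tool_rot']).as_matrix();print(s['position'],np.arctan2(M[1,0],M[0,0])%6.2832,s['width'],s['wrist_force'])
print('d',M.T@(np.array([.5450,-.1674,.2])-s['position'])*1000)
E
python3 z.py pics/w7.png 200 220 440 400 pics/w7z.png
```

```text
clock: 12.9
position: [0.4493, 0.3117, 0.2051]
tool_rot: [-0.227, 3.133, 0.0]
wrist_force: [0.3, -0.0, -1.7]
width: 0.478
[0.44932708 0.31174142 0.20512124] 3.286538795238147 0.4783129236086515 [ 0.31055851 -0.03774428 -1.71325409]
d [ -25.46676556 -487.93665865    5.02934439]
```

View pics/w7z.png

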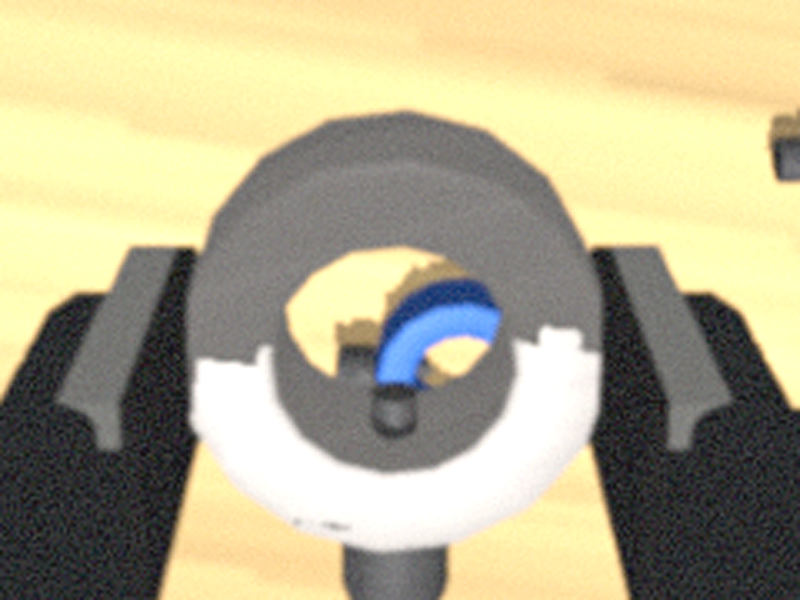

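Run:
```python
from h import *
from scipy.optimize import least_squares
s={'tool_rot':np.zeros(3),'position':np.zeros(3)}  # tool frame
obs=np.array([257,380.6,268,385.]);
obs_b=np.array([200+285/3.333,200+517/3.333,220+247/3.333,220+472/3.333])
def ext(c,r):
    t=np.linspace(0,2*np.pi,181)
    P=np.array([proj('wrist',[c[0]+r*np.cos(a),c[1]+r*np.sin(a),c[2]],s) for a in t])
    return np.array([P[:,0].min(),P[:,0].max(),P[:,1].min(),P[:,1].max()])
for o,r in((obs,.022),(obs_b,.012)):
    f=least_squares(lambda c:ext(c,r)-o,[0,0,-.02]);print(f.x*1000,f.fun)
print(proj('wrist',[-.032,0,-.011],s),proj('wrist',[-.0075,0,-.011],s))
```

```text
Traceback (most recent call last):
  File "h.py", line 17, in proj
    k=env.calibration(c); f=240/np.tan(np.radians(k['fov_y']/2))
ValueError: time passes only in moves, steps and waits
```

```bash
sed -i 's/env.calibration(c)/cal(c)/; s/^def ray/import functools\n@functools.lru_cache\ndef cal(c): return env.calibration(c)\ndef ray/' h.py; sed -i '/^def cal/s/cal(c)$/env.calibration(c)/' h.py; sed -n 1,8p h.py
cat > fit.py <<'E'
from h import *
from scipy.optimize import least_squares
s={'tool_rot':np.zeros(3),'position':np.zeros(3)}
def ext(c,r):
    t=np.linspace(0,2*np.pi,181)
    P=np.array([proj('wrist',[c[0]+r*np.cos(a),c[1]+r*np.sin(a),c[2]],s) for a in t])
    return np.array([P[:,0].min(),P[:,0].max(),P[:,1].min(),P[:,1].max()])
def fit(o,r):
    f=least_squares(lambda c:(ext(c/1000,r)-o),[0,0,-20.],diff_step=1e-3);return f.x,f.fun
E
python3 - <<'E'
from fit import *
print(fit(np.array([257,380.6,268,385.]),.022))
print(fit(np.array([200+285/3.333,200+517/3.333,220+247/3.333,220+472/3.333]),.012))
E
```

```text
import numpy as np,cv2
from cell import env
from scipy.spatial.transform import Rotation as R
import functools
@functools.lru_cache
def cal(c): return env.calibration(c)
def ray(c,px,s=None):
    k=cal(c); f=240/np.tan(np.radians(k['fov_y']/2))
(array([-1.66241779, -0.13792422, -4.11069217]), array([-1.16153273,  1.16137901,  1.22581684, -1.33338961]))
(array([ 1.37196346,  0.3590531 , -9.94999235]), array([-1.06368367,  1.06368579,  1.1437402 , -1.19995128]))
```

Run:
```python
from fit import *
for o,r in ((np.array([257,380.6,268,385.]),.022),(np.array([200+278/3.333,200+517/3.333,220+247/3.333,220+472/3.333]),.012)):
  for z in(-12.4,-8):
    f=least_squares(lambda c:(ext(np.array([c[0],c[1],z])/1000,r)-o),[0,0.],diff_step=1e-3,x_scale=5);print(z,f.x,f.fun)
```

```text
-12.4 [ 2.2443972  -0.15260979] [-5.16630564  5.16423347 -1.88467602  2.77907224]
-8 [ 0.17427899 -0.1448092 ] [-2.97967706  2.97868064 -0.19450967  0.5269349 ]
-12.4 [2.59437743e+00 6.53971707e-04] [-0.69313728  0.69308382  0.54679093 -0.56420901]
-8 [0.41601302 0.01346435] [ 0.50853574 -0.50833755  1.55553272 -1.73295841]
```

```bash
python3 -m jog '[[[1,-2.6,-48.8,0,0,0,0],[1,-2.6,-48.8,0,0,0,0],[1,-2.6,-48.8,0,0,0,0],[1,-2.6,-48.8,0,0,0,0],[1,-2.6,-48.8,0,0,0,0],[1,-2.6,-48.8,0,0,0,0],[1,-2.6,-48.8,0,0,0,0],[1,-2.6,-48.8,0,0,0,0],[1,-2.6,-48.8,0,0,0,0],[1,-2.6,-48.8,0,0,0,0],[1,0,0,0,0,0,0],[1,0,0,0,0,0,0]]]'
python3 - <<'E'
from h import *
s=env.observe();im=env.read_camera('wrist');cv2.imwrite('pics/w8.png',im[:,:,::-1])
M=R.from_rotvec(s['tool_rot']).as_matrix();print(s['position'],np.arctan2(M[1,0],M[0,0])%6.2832,s['width'],s['wrist_force'])
print('d',M.T@(np.array([.5450,-.1674,.2])-s['position'])*1000)
E
python3 z.py pics/w8.png 200 220 440 400 pics/w8z.png
```

```text
clock: 14.15
position: [0.5446, -0.1683, 0.2042]
tool_rot: [0.217, -3.134, -0.001]
wrist_force: [-0.4, 0.9, -2.6]
width: 0.481
[ 0.5446475  -0.16830278  0.20419276] 3.2800672272714477 0.4810125686421634 [-0.35816111  0.94103845 -2.55388559]
d [-0.47548759  0.84395785  4.19287241]
```

View pics/w8z.png

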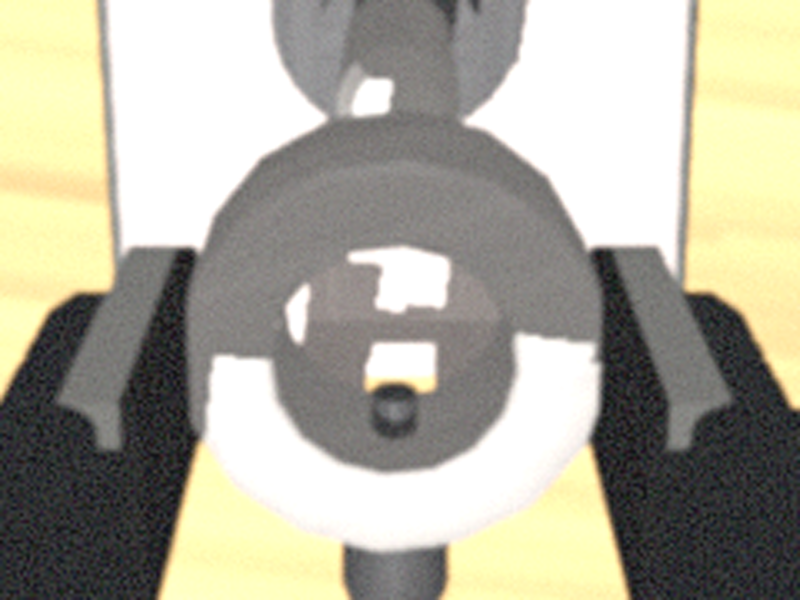

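View pics/w8.png

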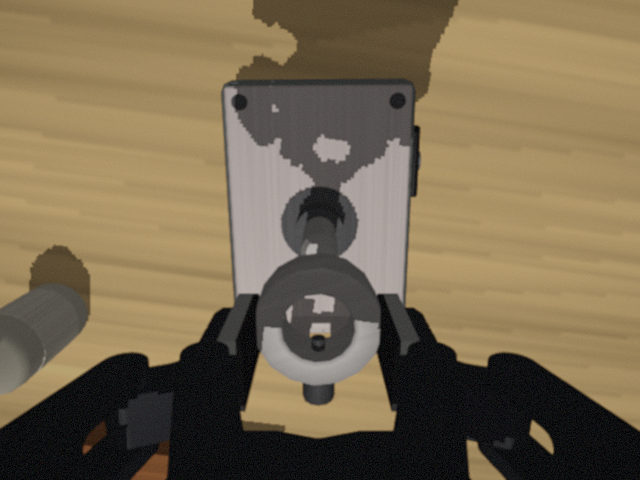

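```bash
python3 -m jog '[[[1,0,0.8,30,0,0,-0.004],[1,0,0,25,0,0,0],[1,0,0,10,0,0,0],[1,0,0,0,0,0,0],[1,0,0,0,0,0,0]]]'
python3 - <<'E'
from h import *
s=env.observe();im=env.read_camera('wrist');cv2.imwrite('pics/w9.png',im[:,:,::-1])
im=env.read_camera('scene');cv2.imwrite('pics/s9.png',im[:,:,::-1])
M=R.from_rotvec(s['tool_rot']).as_matrix();print(s['position'],np.arctan2(M[1,0],M[0,0])%6.2832,s['width'],s['wrist_force'])
print('d',M.T@(np.array([.5450,-.1674,.2])-s['position'])*1000)
E
python3 z.py pics/w9.png 220 235 420 385 pics/w9z.png;python3 z.py pics/s9.png 170 150 270 250 pics/s9z.png
```

```text
clock: 14.7
position: [0.5453, -0.1662, 0.1402]
tool_rot: [-0.232, 3.132, -0.001]
wrist_force: [-0.6, 0.6, -2.1]
width: 0.479
[ 0.54533508 -0.16622997  0.14024315] 3.289192616858101 0.4790367322509467 [-0.56491299  0.56774175 -2.07831715]
d [  0.45442721  -1.14164692 -59.75661303]
```

View pics/w9z.png

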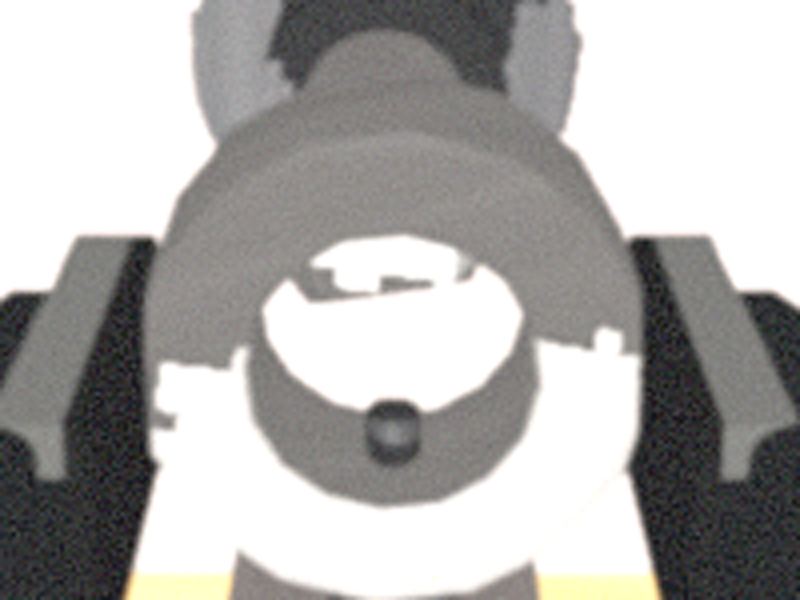

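View pics/s9z.png

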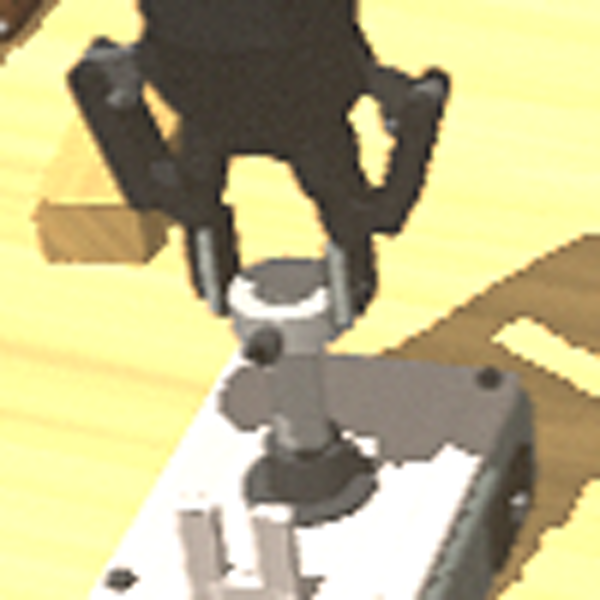

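```bash
python3 - <<'E'
from h import *
a=np.array([.5450,-.1674])
for z in(.06,.082,.1,.12,.128,.134,.152): print(z,(proj('scene',[*a,z])-[170,150])*6)
u=np.array([np.cos(.143),np.sin(.143)]);v=np.array([-u[1],u[0]])
for n,w in(('hx',u),('hy',v)): print(n,(proj('scene',[*(a+.001*w),.15])-proj('scene',[*a,.15]))*6)
for i in range(5):
    env.read_camera('wrist');s=env.observe();print(s['position'].round(4),s['tool_rot'].round(3))
E
python3 - <<'E'
import cv2
im=cv2.imread('pics/s9.png')[180:240,195:255];cv2.imwrite('pics/s9y.png',cv2.resize(im,(600,600),interpolation=cv2.INTER_CUBIC))
E
```

```text
0.06 [307.40641221 478.76178351]
0.082 [301.51070902 433.0316096 ]
0.1 [296.58207645 394.83374349]
0.12 [290.99134224 351.53875993]
0.128 [288.72042154 333.96300234]
0.134 [287.00399258 320.68270152]
0.152 [281.78535817 280.32623693]
hx [-0.88035597  1.47478445]
hy [2.59854904 0.28163902]
[ 0.5453 -0.1667  0.1404] [-2.310e-01  3.131e+00 -1.000e-03]
[ 0.5453 -0.1667  0.1403] [-2.310e-01  3.132e+00 -1.000e-03]
[ 0.5451 -0.1668  0.1401] [-2.310e-01  3.132e+00 -1.000e-03]
[ 0.5451 -0.1668  0.1399] [-2.310e-01  3.132e+00 -1.000e-03]
[ 0.545  -0.1668  0.1398] [-2.310e-01  3.132e+00 -1.000e-03]
```

View pics/s9y.png

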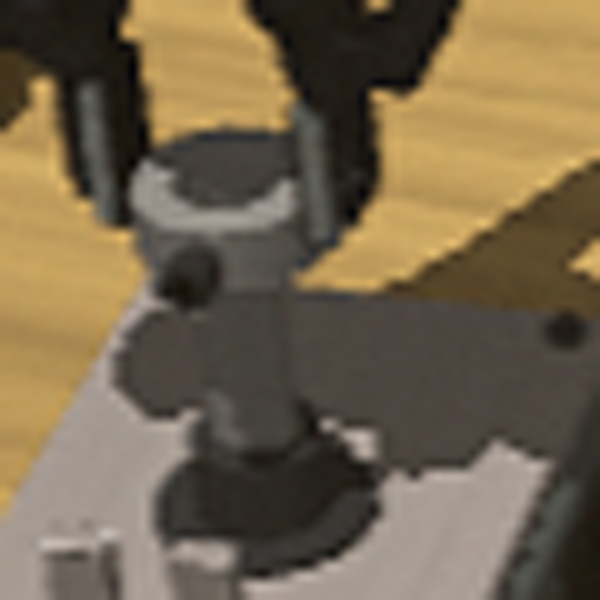

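Run:
```python
from h import *
s={'tool_rot':np.zeros(3),'position':np.zeros(3)}
for z in(-2e-3,-3.4e-3,-5e-3): print(z,at('wrist',(318,343),z,s)*1000)
# head bolts far: from w8 check tool-x bias on top face z=.06
```

```text
-0.002 [-8.33455247 -0.41054092 -2.        ]
-0.0034 [-7.56894743 -0.41009934 -3.4       ]
-0.005 [-6.69397024 -0.40959468 -5.        ]
```

```bash
python3 -m jog '[[[1,-0.3,-0.5,4,0,0,0],[1,0,0,4,0,0,0],[1,0,0,4,0,0,0],[1,0,0,0,0,0,0]]]'; python3 -m jog '[[[1,0,0,4,0,0,0],[1,0,0,4,0,0,0],[1,0,0,0,0,0,0]]]'
python3 - <<'E'
from h import *
s=env.observe();im=env.read_camera('wrist');cv2.imwrite('pics/w10.png',im[:,:,::-1])
im=env.read_camera('scene');cv2.imwrite('pics/s10.png',im[:,:,::-1])
print(s['position'],s['moment'],s['wrist_force'])
E
python3 z.py pics/w10.png 220 235 420 385 pics/w10z.png
```

```text
clock: 15.45
position: [0.545, -0.1671, 0.1265]
tool_rot: [0.231, -3.132, -0.001]
wrist_force: [0.1, 0.3, -1.5]
width: 0.479
clock: 15.75
position: [0.545, -0.1671, 0.1187]
tool_rot: [0.231, -3.132, -0.001]
wrist_force: [0.2, -0.4, -2.8]
width: 0.477
[ 0.54503263 -0.16706607  0.11867495] [ 0.05036024  0.09545921 -0.01945097] [ 0.24096998 -0.44435898 -2.80862396]
```

View pics/w10z.png

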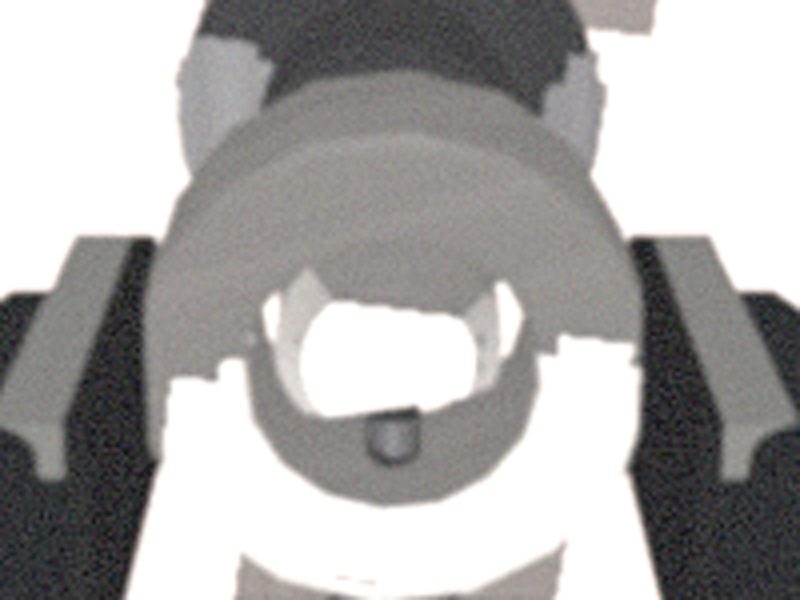

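```bash
python3 -m jog '[[[1,0,-0.4,5,0,0,0],[1,0,0,5,0,0,0],[1,0,0,0,0,0,0]]]'; python3 -m jog '[[[1,0,0,5,0,0,0],[1,0,0,5,0,0,0],[1,0,0,0,0,0,0]]]'
python3 - <<'E'
from h import *
s=env.observe();im=env.read_camera('wrist');cv2.imwrite('pics/w11.png',im[:,:,::-1])
print(s['position'],s['moment'],s['wrist_force'])
E
python3 z.py pics/w11.png 220 235 420 385 pics/w11z.png
```

```text
clock: 16.15
position: [0.545, -0.1674, 0.1085]
tool_rot: [0.231, -3.132, -0.001]
wrist_force: [1.0, 0.8, -1.0]
width: 0.477
clock: 16.45
position: [0.545, -0.1674, 0.0985]
tool_rot: [0.231, -3.132, -0.001]
wrist_force: [0.2, -0.0, -2.2]
width: 0.478
[ 0.54499993 -0.16743566  0.09851607] [-0.01515629  0.01854826  0.03179657] [ 0.21213731 -0.03297513 -2.22235983]
```

View pics/w11z.png

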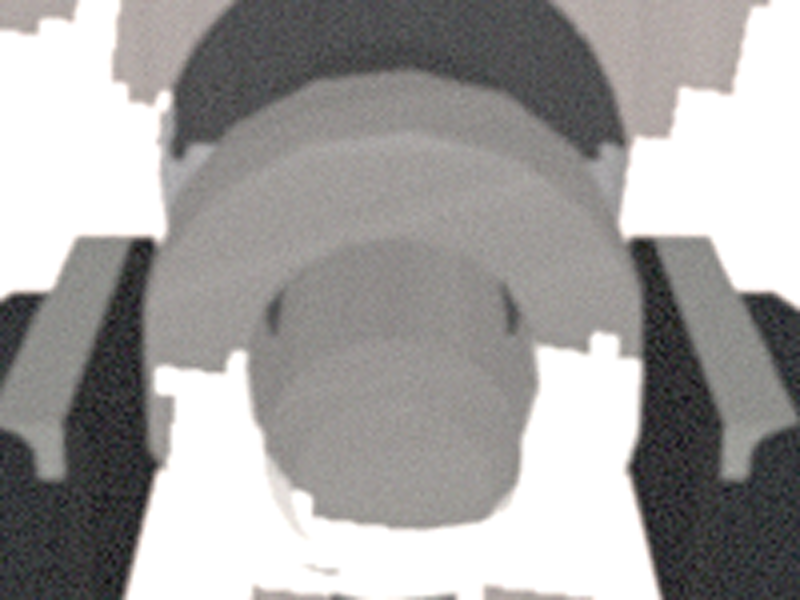

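Still no contact force, and the shaft is centred in the bore. Going down to the shoulder in small steps.

```bash
python3 -m jog '[[[1,0,0,4,0,0,0],[1,0,0,4,0,0,0],[1,0,0,0,0,0,0]]]'; python3 -m jog '[[[1,0,0,2,0,0,0],[1,0,0,0,0,0,0]]]'; python3 -m jog '[[[1,0,0,1.5,0,0,0],[1,0,0,0,0,0,0]]]'; python3 -m jog '[[[1,0,0,1,0,0,0],[1,0,0,0,0,0,0]]]'
```

```text
clock: 16.8
position: [0.5451, -0.1675, 0.0907]
tool_rot: [0.231, -3.132, -0.0]
wrist_force: [-0.6, 0.2, -2.4]
width: 0.48
clock: 17.0
position: [0.5453, -0.1675, 0.0891]
tool_rot: [0.231, -3.133, -0.0]
wrist_force: [0.1, -0.8, -2.0]
width: 0.48
clock: 17.2
position: [0.5454, -0.1676, 0.0877]
tool_rot: [-0.231, 3.133, -0.0]
wrist_force: [0.8, -0.0, -2.1]
width: 0.477
clock: 17.4
position: [0.5454, -0.1676, 0.0876]
tool_rot: [-0.231, 3.133, -0.001]
wrist_force: [-2.4, 0.1, 7.5]
width: 0.478
```

```bash
python3 -m jog '[[[1,1,0,0,0,0,0],[1,0.5,0,0,0,0,0],[1,0,0,0,0,0,0]]]'; python3 -m jog '[[[1,1,0,0,0,0,0],[1,0,0,0,0,0,0],[1,0,0,0,0,0,0]]]';  python3 -m jog '[[[1,1,0,0,0,0,0],[1,0,0,0,0,0,0],[1,0,0,0,0,0,0]]]'
```

```text
clock: 17.7
position: [0.5447, -0.168, 0.0876]
tool_rot: [-0.231, 3.131, -0.002]
wrist_force: [2.0, 0.8, 6.1]
width: 0.477
clock: 18.0
position: [0.5439, -0.1682, 0.0876]
tool_rot: [-0.231, 3.13, -0.002]
wrist_force: [1.9, 0.7, 6.2]
width: 0.484
clock: 18.3
position: [0.5433, -0.1684, 0.0876]
tool_rot: [-0.231, 3.13, -0.002]
wrist_force: [4.4, 1.1, 3.6]
width: 0.477
```

```bash
python3 -m jog '[[[1,1,0,0,0,0,0],[1,0,0,0,0,0,0],[1,0,0,0,0,0,0]]]';  python3 -m jog '[[[1,1,0,0,0,0,0],[1,0,0,0,0,0,0],[1,0,0,0,0,0,0],[1,0,0,0,0,0,0]]]'
python3 - <<'E'
from h import *
s=env.observe();im=env.read_camera('wrist');cv2.imwrite('pics/w12.png',im[:,:,::-1])
im=env.read_camera('scene');cv2.imwrite('pics/s12.png',im[:,:,::-1])
M=R.from_rotvec(s['tool_rot']).as_matrix();print(s['position'],np.arctan2(M[1,0],M[0,0])%6.2832,s['moment'],s['wrist_force'],M[:,2],s['joint_vel'])
E
python3 z.py pics/w12.png 200 200 440 380 pics/w12z.png;python3 z.py pics/s12.png 170 170 270 245 pics/s12z.png
```

```text
clock: 18.6
position: [0.543, -0.1685, 0.0876]
tool_rot: [-0.23, 3.128, -0.003]
wrist_force: [9.3, 3.1, 2.1]
width: 0.478
clock: 19.0
position: [0.5429, -0.1686, 0.0877]
tool_rot: [-0.23, 3.126, -0.004]
wrist_force: [14.1, 4.6, 0.1]
width: 0.476
[ 0.54285272 -0.16856297  0.08768847] 3.2885726911218476 [ 0.84596862 -2.35184948 -0.04306909] [14.13430949  4.59165378  0.091399  ] [ 0.00698289 -0.00177715 -0.99997404] [-0.00105173 -0.00176732  0.0032972   0.00148652 -0.00125963 -0.00146183]
```

View pics/w12z.png

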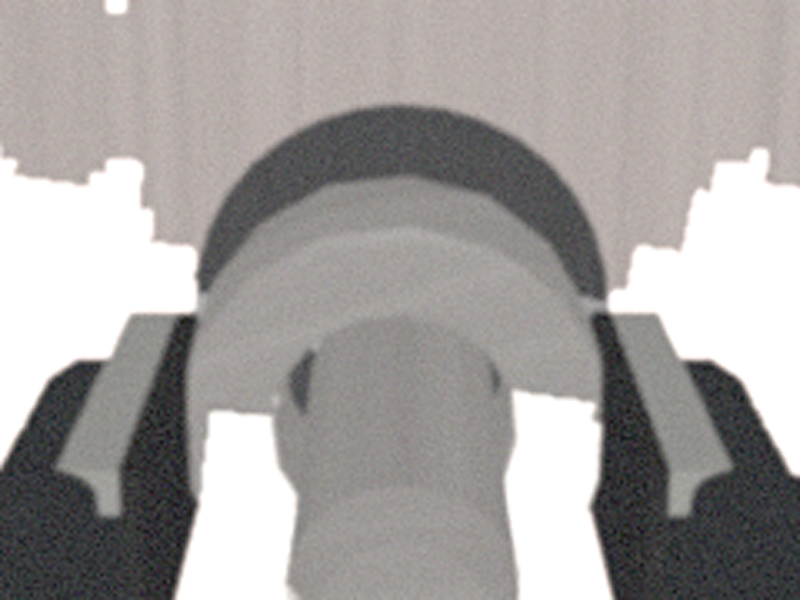

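View pics/s12z.png

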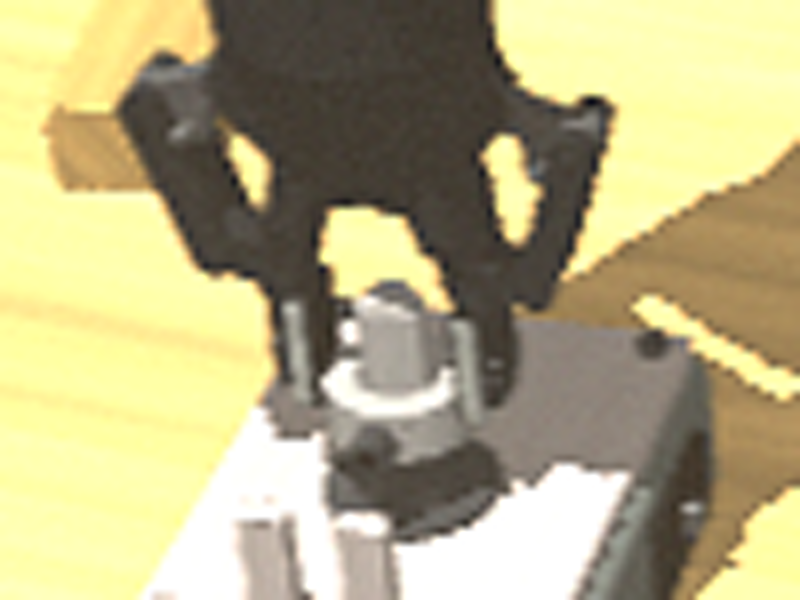

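```bash
python3 -m jog '[[[1,0,0,1,0,0,0],[1,0,0,0,0,0,0],[1,0,0,0,0,0,0],[1,0,0,0,0,0,0],[1,0,0,0,0,0,0],[1,0,0,0,0,0,0]]]';python3 -m jog '[[[1,0,0,0,0,0,0],[1,0,0,0,0,0,0],[1,0,0,0,0,0,0],[1,0,0,0,0,0,0],[1,0,0,0,0,0,0],[1,0,0,0,0,0,0]]]'
```

```text
clock: 19.7
position: [0.5429, -0.1686, 0.0876]
tool_rot: [-0.23, 3.126, -0.004]
wrist_force: [10.3, 5.3, 9.8]
width: 0.479
clock: 20.3
position: [0.5429, -0.1686, 0.0876]
tool_rot: [-0.23, 3.126, -0.004]
wrist_force: [11.2, 5.7, 10.3]
width: 0.48
```

```bash
python3 -c "
from cell import env
print(env.sign_off());print(env.observe()['clock'])"
```

```text
the job is handed in; nothing more can be done
None
the job is handed in; nothing more can be done
```

The steel collar is seated on the spindle's shoulder, still gripped and pulled lightly away from the slot. I handed the job in at about 20.3 s; no verdict came back.

**What I did:**
- **Spindle:** I closed the fingers flush on the flat and turned the spindle about 0.76 rad. After I let go, the wrist picture showed the flat facing the slot.
- **Collar:** I picked up the bare-steel ring with the set screw and turned it so the screw pointed at the slot. It went down the shaft with no contact force until it met the shoulder, and I then pulled it back until the screw tip touched the flat.

**Last checks:**
- **Seating:** the tool height was 87.6 mm, which is where the bench grip put the shoulder (82 + 5.6 mm), with about 12 N pressing the collar down.
- **Alignment:** the collar's heading was within about 0.01 rad of the slot direction I measured, and the tool was about 0.007 rad off vertical.
- **Tip on the flat:** the collar moved back about 2.5 mm, close to the 2 mm clearance, and was then resisted with about 12 N. I judge contact from that, as the tip could not be seen directly.
- **Hold:** the gripper was still closed on the collar, and position and forces were steady over the last 0.6 s.

**Disagreements:**
- **Spindle axis:** the camera and the grip placed it about 1.8 mm apart. I used the grip value and the fit confirmed it.
- **Sideways force:** about 3.6 N across the pull direction remained at the end.
- **Grip opening:** it read about 41 mm on a 44 mm collar, which I took to be the scale of that reading.

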